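Fit a sanding bobbin to the splined spindle and hold it home

ROBOT

A 7-joint arm with a two-finger parallel gripper is mounted at the origin on a cart in front of the work surface, level with it; the furniture and walls round the work are solid. World frame = base frame: x ahead of the robot, y to its left, z up, the work surface at z = 0. Lengths are in mm, angles in rad, forces in N, time in s.
With the tool pointing down it reaches from about 400 to 850 mm from the base axis. Payload 6.9 kg.
Tool frame: the origin (TCP) lies midway between the tips of the shut fingers; the grasp point (between the pads) lies robot.grasp_offset behind it (robot.grasp_offset is the distance from the TCP to the grasp point, in mm); z points along the fingers, y is the line along which they close (so a half turn about z gives the same grasp; the last joint's range is limited). The gripper opens to 85 mm and grips with 20 to 120 N. Pads are 22 mm wide; open, the fingers measure 114 mm over their backs; the gripper's body (76 mm by 85 mm) begins 54 mm behind the grasp point. The pads swing forward as they close: fully open they stand 13 mm farther back than shut.
Start: joints at [-1.192, 0.507, -0.238, 1.5, 0.126, 1.149, -0.155], TCP at [169.014, 601.702, 231.275] pointing down, gripper open.
Joint ranges: [-3.08, 3.08], [-0.24, 2.05], [-1.43, 1.35], [0, 2.5], [-1.52, 4.66], [0.17, 1.96], [-2.89, 2.89]. Speed limits (rad/s): [2.39, 2.39, 3.14, 3.14, 3.14, 3.14, 3.14].

INTERFACE

Orientations are given as a rotation vector (axis times angle).
In Python, from bench import robot, jaws, telemetry, viewer, order gives the robot as it stands. Calls block until the motion is done:
- robot.goto(position, orientation): joint-space move of the TCP to a pose.
- robot.move_linear(position, v=150, attitude=None): straight line of the TCP; attitude=None keeps the orientation; v is the mean speed in mm/s.
- robot.set_joints(angles): joint-space move.
- jaws.command_gripper(opening, force=None): opening from 0.0 (shut) to 1.0 (fully open); force is the grip in N (None keeps the last); returns when the fingers have stopped.
- robot.sleep(seconds).
- robot.inverse_kinematics(position, orientation): joint angles nearest the present ones, or None.
- telemetry.sense(): the state.
- viewer.capture(name): name is "scene" or "top" or "wrist"; returns a dict with "pixels" (384x512x3 uint8, red, green, blue), "camera_matrix" (3x3 intrinsics, pixels), "eye" and "attitude" of the camera in the world. Camera axes: x right, y down, z forward; pixel columns grow to the right and rows downward; lengths in mm; the calibration is good to about 2 mm. A picture is of the moment at which its call begins. There is no depth.
A pose or a line that the arm cannot do raises robot.Unreachable and nothing moves.
- order.hand_in(): hands the job in; it is judged then, once.
Trained networks look in the newest picture that a camera, given by its name, has taken for a name from the list of things; names that differ only in an ending like _2 or _b are one class to them, and where a whole thing is asked for, a point or a joint stands for the part that bears it (a point fixed in the world has none). Each returns a list of dicts, best first, with "p" (0 to 1); they miss things now and then, are a little off and sometimes report something else, mostly with a low value. They report only what shows in the picture. A call takes as long as a camera call. They do not tell look-alikes from the thing itself.
- viewer.spot_in(label, camera): "bbox" ([centre column, centre row, width, height] in pixels, round what is visible of it).
- viewer.place_of(label, camera): "pixel" ([column, row] in pixels: a listed point, or the origin of a listed thing).
The state is a dict: "clock": time; "q": joint angles; "qvel": joint speeds; "tau": joint torques, N m; "ee_pos": TCP position; "tool_rot": TCP orientation; "ft_force": force on the tool from outside, world axes, zero at the start; "moment": the same for the moment, N m; "finger_gap": opening from 0.0 (shut) to 1.0 (fully open); "gripper_force": force on a finger pad.
Only numpy, scipy, OpenCV 4.12 (cv2) and the standard library are available. Lean on these libraries where they do the work, as an engineer would, in place of code of your own. Each camera call takes 0.05 s, during which the arm holds its last target. There are 200 camera calls.

TASK

Swing the round guard back, fully clear of the spindle, then lift the wide sanding bobbin out of the wooden rack, stand it in the spindle's socket, turn it until its splines mesh and push it down fully home against the ejector spring. Finish while still holding it down there, so that the drawbolt can be done up from below: do not let go. Leave the slim bobbin and the glue bottle where they stand.

Things in the scene. Friction and masses are not known exactly. Their poses are not given: they have to be found in the camera images.
- head: Grey cast spindle head, screwed down: square foot 126 x 126 x 12 mm with four bolts, on it a round housing 92 to 100 mm across and 53 mm tall that carries the spindle, and a tongue 56 mm wide along its own +y to a steel post 25 mm across and 152 mm tall. Origin on the cabinet top under the spindle's axis; z up; the post stands 150 mm along +y.
- guard_hinge (a point): Point on the guard's hinge axis (upright), at the underside of the guard's arm, 158 mm above the cabinet top; fixed to the head.
- guard (a joint): Angle of the guard about its upright post, rad. 0: its arm points from the post along the head's -y and its disc covers the spindle; it grows as the arm swings counter-clockwise seen from above, to the head's +x, away from the robot; stop at 1.45. It stays where it is left; the hinge rubs with about 0.12 N m.
- guard_knob (a point): Middle of the black knob that stands up on the guard's arm, 72 mm from the hinge axis: upright cylinder 22 mm across, from 164 to 197 mm above the cabinet top; the point lies 183 mm above it. Turns with the guard; its axes are the head's axes when guard is 0.
- guard_disc (a point): Centre of the guard's dished grey disc, 114 mm across, 154 to 170 mm above the cabinet top, 150 mm from the hinge axis at the end of a flat steel arm 24 mm wide and 6 mm thick. Turns with the guard.
- spindle: Steel spindle in the head, locked so that it cannot turn: 67 mm across, its flat top (the seat face) 60 mm above the cabinet top. In it the socket: bore 22 mm across with six keyways at 60 degree steps, each 8 mm wide, reaching 16 mm from the axis, 56 mm deep, mouth bevelled 2 mm. Origin: centre of the seat face; z up; x points along the middle of one keyway.
- ejector (a joint): Travel of the sprung ejector pin (18 mm across) at the bottom of the socket, m, growing downward. 0: pin up, its top 32 mm below the seat face; a bobbin fully home pushes it down 8 mm. The spring pushes up with 6 N at 0 and 12 N with the bobbin home, so a bobbin that is let go rises about 8 mm.
- rack: Light wooden block 215 x 80 x 50 mm, screwed down, with two plain round holes 35 mm across and 46 mm deep, 55 mm either side of its middle along its x. Origin: centre of its underside; z up. Which bobbin is in which hole varies.
- wide_bobbin: The sanding bobbin to fit, about 0.35 kg: the thicker of the two, brown drum 60 mm across. Origin: centre of its shoulder's underside; z up along its axis; x along the middle of one spline. Above the origin: shoulder 44 mm across to 8 mm, drum 8 to 58 mm, washer 38 mm across to 62 mm, nut 62 to 86 mm. Stands in a rack hole with its shoulder on the rack. Home: shoulder on the seat face.
- bobbin_nut (a point): Middle of the wide bobbin's steel hexagon nut, 74 mm above the bobbin's origin: 30 mm across flats, 24 mm tall. Its flats face along the six splines (0, 60, 120 .. degrees from the bobbin's x), so the nut shows how the hidden splines stand.
- bobbin_nose (a point): Lower tip of the wide bobbin's stem, 40 mm below the bobbin's origin. The stem has a round core 20 mm across with six splines 6 mm wide, reaching 15 mm from the axis, from the shoulder to 26 mm down (tapered lower ends); below them the plain core runs on as a bevelled nose, which enters the bore before the splines.
- slim_bobbin: The other bobbin, not to be moved: same stem and nut, but its drum is only 36 mm across. Stands in the other hole of the rack. Origin and axes as for the wide bobbin.
- glue_bottle: Yellow glue bottle with a black cap, 50 mm across and 106 mm tall, standing at the back of the cabinet top; origin at the centre of its underside. Bystander.
Not all that is in view belongs to the job. Leave any blue or turquoise look-alike of the spindle alone.

How it is judged:
By the outcome, as a careful person would: the job done as asked, in the order asked, and still so for the second after the job is handed in, while the arm keeps its last pose, push and grip.
It also fails if it takes over 54 s, if anything falls off the work surface, if the arm or the gripper's body presses on something with over 40 N, if the wrist force passes 120 N, or if a joint passes its speed limit or range.

## Working session

There is one attempt and no reset: what is moved stays moved. The work goes in short steps, each a Python script; the robot and the scene stay as the last script left them, time stands still between calls to the robot, and variables do not carry over. Pictures are saved under pics/ and viewed, at most 10 in all, crops included, and the job is handed in when it is done.

```bash
ls; mkdir -p pics; cat > h.py <<'E'
import numpy as np, cv2
from scipy.spatial.transform import Rotation as R
from bench import robot, jaws, telemetry, viewer, order
def cam(name, save=None):
    c=viewer.capture(name)
    if save: cv2.imwrite('pics/'+save, np.ascontiguousarray(c['pixels'][:,:,::-1]))
    return c
def att(c):
    a=np.array(c['attitude'],float); return a if a.shape==(3,3) else R.from_rotvec(a).as_matrix()
def onz(c,px,z):
    d=att(c)@np.linalg.inv(np.array(c['camera_matrix']))@np.array([px[0],px[1],1.]); e=np.array(c['eye'])
    return e+d*(z-e[2])/d[2]
def proj(c,p):
    q=np.array(c['camera_matrix'])@att(c).T@(np.array(p)-np.array(c['eye'])); return q[:2]/q[2]
E
python3 - <<'E'
from h import *
np.set_printoptions(precision=1,suppress=True)
Z=dict(head=0,guard_hinge=158,guard_knob=183,guard_disc=162,spindle=60,rack=0,wide_bobbin=50,bobbin_nut=124,slim_bobbin=50,glue_bottle=0)
a=cam('scene','s0.png');b=cam('top','t0.png')
for n,c in(('scene',a),('top',b)):
    print(n,c['eye'],c['camera_matrix'][0])
    for k,z in Z.items():
        print(k,[(round(r['p'],2),np.round(r['pixel']),onz(c,r['pixel'],z)[:2]) for r in viewer.place_of(k,n)[:3]])
s=telemetry.sense();print(s['clock'],s['tool_rot'],robot.grasp_offset)
import cv2
cv2.imwrite('pics/st.png',np.vstack([cv2.imread('pics/s0.png')[:, :],]))
E
```

```text
pics
scene [ 102.4 -946.1  679.3] [479.3   0.  256.4]
head [(0.75, array([217., 237.]), array([465.1,  17. ]))]
guard_hinge [(0.89, array([185., 158.]), array([447.7, 181.5]))]
guard_knob [(0.88, array([203., 158.]), array([471.8, 108.3]))]
guard_disc [(0.96, array([220., 177.]), array([483.3,  23.4])), (0.63, array([299., 222.]), array([ 546.6, -238.5]))]
spindle [(0.89, array([226., 189.]), array([546.1, 140.8])), (0.61, array([215., 216.]), array([463.3,  22.5]))]
rack [(0.66, array([279., 269.]), array([ 540. , -170.6]))]
wide_bobbin [(0.83, array([259., 254.]), array([ 493.7, -162.4]))]
bobbin_nut [(0.85, array([257., 226.]), array([ 490.7, -161.1]))]
slim_bobbin [(0.79, array([299., 247.]), array([ 588.9, -177.7]))]
glue_bottle [(0.88, array([301., 224.]), array([685. , -27.8]))]
top [ 381.6   13.2 1202.2] [481.7   0.  258.5]
head [(0.74, array([271., 246.]), array([466.5,  18.1]))]
guard_hinge [(0.7, array([203., 254.]), array([441.3, 165.9])), (0.4, array([347., 229.]), array([ 488.7, -147.4]))]
guard_knob [(0.67, array([230., 239.]), array([469.7, 103.8]))]
guard_disc [(0.94, array([266., 232.]), array([485.2,  27.2]))]
spindle [(0.94, array([286., 187.]), array([602.4, -20.8])), (0.82, array([213., 208.]), array([556.7, 156.3])), (0.58, array([341., 213.]), array([ 536.5, -148.8]))]
rack [(0.85, array([340., 213.]), array([ 546.2, -156.2]))]
wide_bobbin [(0.63, array([345., 230.]), array([ 498.7, -159.3]))]
bobbin_nut [(0.6, array([349., 228.]), array([ 493.4, -157.6]))]
slim_bobbin [(0.57, array([346., 185.]), array([ 607.1, -165.1]))]
glue_bottle [(0.69, array([232., 239.]), array([484.4, 116.6]))]
1.1 [0.4 3.1 0. ] 18.700000000000003
```

```bash
python3 - <<'E'
import cv2,numpy as np
s=cv2.imread('pics/s0.png')[120:300,120:360];t=cv2.imread('pics/t0.png')[130:310,160:400]
cv2.imwrite('pics/c0.png',np.vstack([cv2.resize(s[:, :],(780,296*2-300),interpolation=3),cv2.resize(t,(780,300))]) if 0 else np.hstack([cv2.resize(s,None,fx=1.66,fy=1.66),cv2.resize(t,None,fx=1.66,fy=1.66)]))
E
```

```text
(no output)
```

View pics/s0.png

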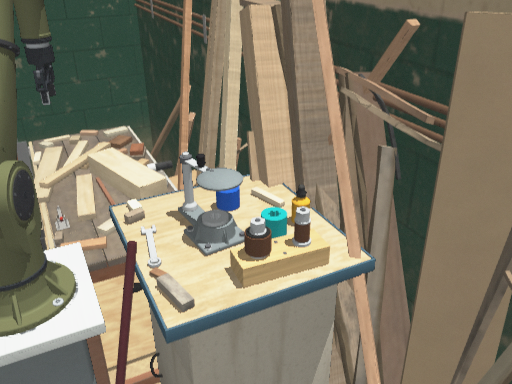

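View pics/t0.png

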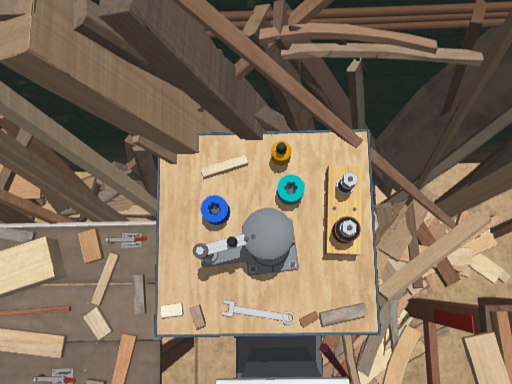

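The top view shows the grey head with the guard disc at (267,232), knob (232,242) and post (200,250). The wide bobbin is at (347,230) in the near rack hole and the slim one at (347,183). The glue bottle is at (281,152).

Spindle candidates: blue ring (215,209) and turquoise ring (291,188) are look-alikes. The real one is in the grey head under the disc, around (271,246), because it alone has the square foot, tongue and post.

```bash
cat >> h.py <<'E'
def ori(psi):  # tool down, closing line at world angle psi
    y=np.array([np.cos(psi),np.sin(psi),0]);z=np.array([0,0,-1.])
    return R.from_matrix(np.c_[np.cross(y,z),y,z]).as_rotvec()
def st():
    s=telemetry.sense(); print('t%.1f'%s['clock'],np.round(s['ee_pos'],1),'q',np.round(s['q'],2),'F',np.round(s['ft_force'],1),'gap%.3f'%s['finger_gap'],'gf',np.round(s['gripper_force'],1)); return s
E
python3 - <<'E'
from h import *
np.set_printoptions(precision=1,suppress=True)
Rm=R.from_rotvec(telemetry.sense()['tool_rot']).as_matrix();print(np.degrees(np.arctan2(Rm[1,1],Rm[0,1])))
for d in range(-180,181,30):
    q=[robot.inverse_kinematics([x,y,z],ori(np.radians(d))) for x,y,z in((470,105,172),(515,170,172),(493,-160,130),(465,20,110))]
    print(d,[None if v is None else np.round(v,1)[[0,4,6]] for v in q])
robot.goto([470,60,380],ori(np.radians(0) if 0 else np.arctan2(Rm[1,1],Rm[0,1])))
st()
c=cam('wrist','w0.png');print(c['eye'],np.round(att(c),2),c['camera_matrix'])
Z=dict(head=0,guard_hinge=158,guard_knob=183,guard_disc=162,spindle=60)
for k,z in Z.items():
    print(k,[(round(r['p'],2),np.round(r['pixel']),onz(c,r['pixel'],z)[:2]) for r in viewer.place_of(k,'wrist')[:3]])
E
```

```text
74.31087528840692
-180 [array([0.1, 0.2, 2.6]), array([0. , 0.3, 2.5]), array([-0.4, -0.8, -2. ]), array([0.2, 0.3, 2.7])]
-150 [array([-1. , -0.6, -2.2]), array([-1. , -0.7, -2.2]), array([-0.4, -0.8, -1.5]), array([-0.8, -0.8, -1.8])]
-120 [array([-1. , -0.6, -1.6]), array([-1. , -0.7, -1.7]), array([-0.2, -0.5, -1.3]), array([-0.7, -0.7, -1.4])]
-90 [array([-0.7, -0.3, -1.5]), array([-0.7, -0.3, -1.6]), array([-0.4, -0.7, -0.6]), array([-0.5, -0.4, -1.2])]
-60 [array([-0.6, -0.2, -1.1]), array([-0.6, -0.2, -1.2]), array([-0.3, -0.6, -0.1]), array([-0.4, -0.3, -0.8])]
-30 [array([-0.5, -0.2, -0.6]), array([-0.6, -0.2, -0.7]), array([-0.2, -0.5,  0.3]), array([-0.3, -0.2, -0.4])]
0 [array([-0.5, -0.1, -0.1]), array([-0.5, -0.1, -0.2]), array([-0.2, -0.4,  0.7]), array([-0.3, -0.2,  0.1])]
30 [array([-0.4, -0.1,  0.3]), array([-0.4, -0.1,  0.2]), array([-0.1, -0.4,  1.2]), array([-0.2, -0.1,  0.5])]
60 [array([-0.3, -0. ,  0.8]), array([-0.4,  0. ,  0.7]), array([ 0.1, -0.2,  1.5]), array([-0.1, -0. ,  1. ])]
90 [array([-0.2,  0. ,  1.3]), array([-0.3,  0.1,  1.1]), array([ 0.1, -0.1
[... 308 characters left out ...]
rray([-0.4, -0.8, -2. ]), array([0.2, 0.3, 2.7])]
t3.4 [470.   61.  379.7] q [-0.3  0.2  0.2  1.6 -0.   1.4  1.2] F [0.1 0.2 0.3] gap1.001 gf 0.0
[404.5  78.2 522. ] [[ 0.3  0.9  0.3]
 [ 1.  -0.3 -0.1]
 [-0.   0.3 -1. ]] [[315.2   0.  252.2]
 [  0.  315.2 190.7]
 [  0.    0.    1. ]]
head [(0.62, array([230., 148.]), array([465.7,  22.5]))]
guard_hinge [(0.68, array([343., 120.]), array([451.2, 171.7]))]
guard_knob [(0.95, array([288., 153.]), array([466.3, 100.6]))]
guard_disc [(0.75, array([227., 181.]), array([483.2,  25.5])), (0.46, array([340., 120.]), array([449.8, 167.8]))]
spindle [(0.97, array([218., 246.]), array([604.1, -35.2])), (0.81, array([326., 188.]), array([556. , 152.7]))]
```

```bash
python3 - <<'E'
from h import *
np.set_printoptions(precision=1,suppress=True)
H=np.array([449.5,171.5]);K=np.array([467.5,103.5])
a0=np.degrees(np.arctan2(*(K-H)[::-1]));print(a0)
P=lambda a,z:[*(H+72*np.array([np.cos(np.radians(a)),np.sin(np.radians(a))])),z]
jaws.command_gripper(0.75)
robot.goto(P(a0,225),ori(np.radians(a0+90)))
robot.move_linear(P(a0,172),v=150); st()
jaws.command_gripper(0.4,20); st()
for a in np.linspace(a0,-1,6)[1:]:
    robot.move_linear(P(a,172),v=130,attitude=ori(np.radians(a+90)))
s=st()
jaws.command_gripper(0.75)
robot.move_linear(P(-1,240),v=200);st()
robot.goto([465,-20,330],ori(np.radians(74)))
c=cam('wrist','w1.png');st()
Z=dict(head=0,guard_hinge=158,guard_knob=183,guard_disc=162,spindle=60)
for k,z in Z.items():
    print(k,[(round(r['p'],2),np.round(r['pixel']),onz(c,r['pixel'],z)[:2]) for r in viewer.place_of(k,'wrist')[:3]])
t=cam('top','t1.png')
for k,z in Z.items():
    print(k,[(round(r['p'],2),np.round(r['pixel']),onz(t,r['pixel'],z)[:2]) for r in viewer.place_of(k,'top')[:3]])
E
```

```text
-75.17352002964434
t5.5 [468.5 101.7 172.7] q [-0.5  0.4  0.3  2.  -0.1  0.8  0.1] F [ 0.4 -0.1  0.7] gap0.749 gf 0.0
t5.9 [468.1 102.  172.4] q [-0.5  0.4  0.3  2.  -0.1  0.8  0.1] F [-0.1 -0.3  0.3] gap0.396 gf 0.0
t8.0 [521.3 169.6 171.9] q [-0.3  0.4 -0.1  1.8  0.   0.9  1.2] F [0.5 0.1 0.1] gap0.401 gf 0.0
t8.8 [521.6 170.2 240.4] q [-0.3  0.4 -0.1  1.7  0.   1.1  1.2] F [ 0.3 -0.3 -1.4] gap0.749 gf 0.0
t9.8 [465.2 -18.  328.9] q [-0.1  0.2  0.1  1.7 -0.   1.2  1.3] F [0.1 0.5 0.3] gap0.750 gf 0.0
head [(0.69, array([279., 144.]), array([468.4,  21.9]))]
guard_hinge [(0.74, array([438., 104.]), array([450. , 169.6]))]
guard_knob [(0.77, array([457., 182.]), array([522.9, 164.7]))]
guard_disc [(0.56, array([441., 245.]), array([597.3, 153.8]))]
spindle [(0.79, array([270., 251.]), array([604.8, -32.7])), (0.74, array([282., 149.]), array([467. ,  19.9])), (0.58, array([397., 184.]), array([556.1, 157.8]))]
head [(0.83, array([270., 246.]), array([465.3,  22.1]))]
guard_hinge [(0.6, array([204., 252.]), array([443.4, 162.9])), (0.29, array([347., 227.]), array([ 492.8, -148.1]))]
guard_knob [(0.87, array([204., 214.]), array([523.9, 160.2])), (0.28, array([273., 248.]), array([448.6,  14.1]))]
guard_disc [(0.81, array([205., 182.]), array([599.3, 161.3]))]
spindle [(0.55, array([213., 208.]), array([555.4, 156. ])), (0.45, array([273., 248.]), array([456.5,  14.7]))]
```

View pics/w1.png

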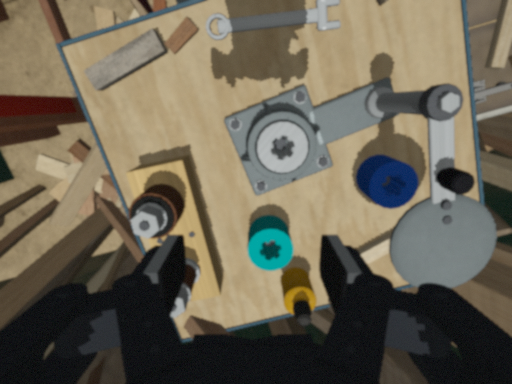

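The frame shows the guard swung aside: disc (441,245), post (440,100). The real spindle with its six-keyway socket is in the grey housing at (282,147). The blue (388,180) and turquoise (270,245) rings are the look-alikes. The wide bobbin's nut is at (150,220) and the slim bobbin is behind it. Next: close-ups of the socket and the nut.

```bash
python3 - <<'E'
from h import *
np.set_printoptions(precision=1,suppress=True)
o=ori(np.radians(74));d=np.array([.96,-.28])*45
import pickle
robot.goto([*(np.array([467,21])+d),165],o); 
c=cam('wrist','w2.png');print(c['eye']);st()
print([(round(r['p'],2),np.round(r['pixel']),onz(c,r['pixel'],60)[:2]) for r in viewer.place_of('spindle','wrist')])
robot.goto([*(np.array([493,-161])+d),220],o)
robot.move_linear([*(np.array([493,-161])+d),175],v=200)
n=cam('wrist','w3.png');print(n['eye']);st()
for k,z in(('bobbin_nut',124),('wide_bobbin',50),('rack',0)):
  print(k,[(round(r['p'],2),np.round(r['pixel']),onz(n,r['pixel'],z)[:2]) for r in viewer.place_of(k,'wrist')])
pickle.dump((c,n),open('cn.pkl','wb'))
# rectified world-aligned patches, 4 px/mm: columns=+x, rows=+y(down)
def rect(c,ctr,z,h=45,s=4):
    w=[[ctr[0]+a*h,ctr[1]+b*h,z] for a,b in((-1,-1),(1,-1),(1,1),(-1,1))]
    M=cv2.getPerspectiveTransform(np.float32([proj(c,p) for p in w]),np.float32([[0,0],[2*h*s,0],[2*h*s,2*h*s],[0,2*h*s]]))
    return cv2.warpPerspective(c['pixels'][:,:,::-1].copy(),M,(2*h*s,2*h*s))
im=np.hstack([rect(c,(467,21),60),rect(n,(493,-161),136)])
cv2.imwrite('pics/rect.png',im)
E
```

```text
[445.2  25.8 308.1]
t11.1 [511.1   8.  166.6] q [-0.1  0.4  0.   1.9 -0.   0.8  1.2] F [-0.4 -0.1  0.2] gap0.751 gf 0.0
[(0.93, array([240., 294.]), array([603. , -31.5])), (0.64, array([438., 191.]), array([555.1, 152.7])), (0.59, array([254., 129.]), array([465.6,  21.1]))]
[ 470.8 -154.6  317.2]
t12.4 [ 536.7 -172.5  175.6] q [ 0.2  0.5  0.1  1.8 -0.   0.9  1.6] F [0.2 0.3 0.6] gap0.750 gf 0.0
bobbin_nut [(0.81, array([261., 142.]), array([ 495. , -155.7]))]
wide_bobbin [(0.95, array([257., 133.]), array([ 495.7, -157.4]))]
rack [(0.55, array([266., 180.]), array([ 549.8, -161.8]))]
```

View pics/rect.png

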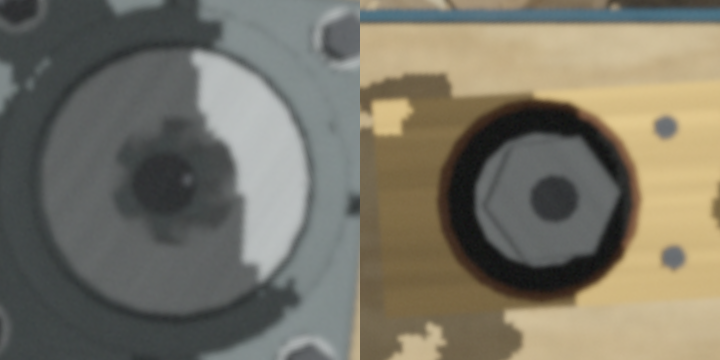

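The seat face centre is at patch (174,181), which is about (465.5, 21.2). The nut hexagon is centred near patch (554,197), about (496.5, -157), with vertices at (620,190), (487,205) and (507,140). I'll fit both angles numerically.

```bash
python3 - <<'E'
from h import *
from scipy.optimize import minimize
im=cv2.GaussianBlur(cv2.imread('pics/rect.png',0),(0,0),2).astype(float)
gx=cv2.Sobel(im,-1,1,0);gy=cv2.Sobel(im,-1,0,1)
mag=np.minimum(np.hypot(gx,gy),60)
gxn,gyn=[g/np.maximum(np.hypot(gx,gy),60) for g in(gx,gy)]
samp=lambda A,x,y:cv2.remap(A.astype(np.float32),x.astype(np.float32)[None],y.astype(np.float32)[None],1)[0]
def hexscore(cx,cy,a,ap):
    s=0;t=np.linspace(-.5,.5,40)*2*ap*np.tan(np.pi/6)*.95
    v=[]
    for k in range(6):
        p=a+k*np.pi/3;n=np.array([np.cos(p),np.sin(p)])
        x=cx+ap*n[0]-t*n[1];y=cy+ap*n[1]+t*n[0]
        v.append(np.abs(samp(gxn,x,y)*n[0]+samp(gyn,x,y)*n[1]).mean())
    return np.sum(v)
best=sorted(((hexscore(cx,cy,np.radians(a),ap),cx,cy,a,ap) for cx in range(544,566,2) for cy in range(188,208,2) for a in range(0,60,2) for ap in(58,60,62)),reverse=True)[:6]
for b in best: print('nut',np.round(b,2),(493+(b[1]-540)/4,-161+(b[2]-180)/4))
# spline-socket: keyway pattern, dark inside (r 11..16), both flank edges
def key(cx,cy,a):
    s=0
    for k in range(6):
        p=a+k*np.pi/3;e=np.array([np.cos(p),np.sin(p)]);n=np.array([-e[1],e[0]])
        r=np.linspace(11.5,16.5,20)*4
        for sg in(1,-1):
            x=cx+r*e[0]+sg*18*n[0];y=cy+r*e[1]+sg*18*n[1]   # 9 mm wide mid-bevel
            s+=(sg*(samp(gxn,x,y)*n[0]+samp(gyn,x,y)*n[1])).mean()
    return s
best=sorted(((key(cx,cy,np.radians(a)),cx,cy,a) for cx in range(166,184,2) for cy in range(172,190,2) for a in range(0,60,1)),reverse=True)[:8]
for b in best: print('key',np.round(b,2))
P=cv2.warpPolar(im[:, :360],(80,720),(174,181),80,0)
prof=P[:,48:62].mean(1).reshape(6,120).mean(0)
f=np.fft.fft(P[:,46:64].mean(1));print('dark phase',(np.degrees(-np.angle(-f[6]))/6)%60, abs(f[6]),abs(f[1:13]).round())
E
```

```text
nut [  4.12 550.   198.    24.    62.  ] (495.5, -156.5)
nut [  4.08 550.   198.    26.    62.  ] (495.5, -156.5)
nut [  4.08 550.   198.    22.    62.  ] (495.5, -156.5)
nut [  4.03 550.   200.    22.    62.  ] (495.5, -156.0)
nut [  4.02 550.   200.    24.    62.  ] (495.5, -156.0)
nut [  4.01 548.   198.    24.    62.  ] (495.0, -156.5)
key [  3.07 180.   178.    35.  ]
key [  3.06 180.   178.    36.  ]
key [  3.05 178.   180.    36.  ]
key [  3.04 178.   178.    37.  ]
key [  3.03 180.   178.    34.  ]
key [  3.03 180.   176.    35.  ]
key [  3.03 178.   178.    36.  ]
key [  3.03 178.   180.    37.  ]
dark phase 35.818053167950666 3381.4271953131715 [2129. 1184.  953.   57. 1009. 3381.  242.  361.  102.   78.  198.  624.]
```

```bash
cat >> h.py <<'E'
def to(p,psi,v=120,n=2):
    p=np.array(p,float);cmd=p.copy()
    for i in range(n):
        robot.move_linear(list(cmd),v=v if i==0 else 30,attitude=ori(np.radians(psi)))
        e=p-np.array(telemetry.sense()['ee_pos'])
        if np.linalg.norm(e)<.5: break
        cmd+=e
    return cmd
E
python3 - <<'E'
from h import *
N=(495.5,-156.5);psi=84
jaws.command_gripper(1.0)
robot.move_linear([*N,178],v=200,attitude=ori(np.radians(psi)))
to([*N,113],psi,v=120);st()
jaws.command_gripper(0.0,110);s=st()
Rm=R.from_rotvec(s['tool_rot']).as_matrix();print(np.degrees(np.arctan2(Rm[1,1],Rm[0,1])))
to([*s['ee_pos'][:2],185],psi,v=150,n=1);st()
n=cam('scene','s4.png');c=cam('wrist','w4.png')
print(jaws and [(round(r['p'],2),np.round(r['pixel'])) for r in viewer.place_of('bobbin_nose','scene')])
a=cv2.imread('pics/s4.png')[130:330,170:370];b=cv2.imread('pics/w4.png')
cv2.imwrite('pics/c4.png',np.hstack([cv2.resize(a,(384,384)),b[:,50:462]]))
E
```

```text
t14.2 [ 495.3 -156.4  113.4] q [ 0.25  0.48  0.01  1.94 -0.01  0.73  1.73] F [ 0.1  0.2 -0.7] gap1.002 gf 0.0
t14.7 [ 495.3 -156.1  113.2] q [ 0.25  0.48  0.01  1.94 -0.01  0.73  1.73] F [-0.5  0.9  5.9] gap0.326 gf 108.7
84.01037652287782
t15.4 [ 494.6 -155.9  184.1] q [ 0.25  0.39  0.01  1.85 -0.01  0.91  1.73] F [ 0.   1.  -3.8] gap0.324 gf 108.7
[(0.6, array([257., 242.]))]
```

View pics/c4.png

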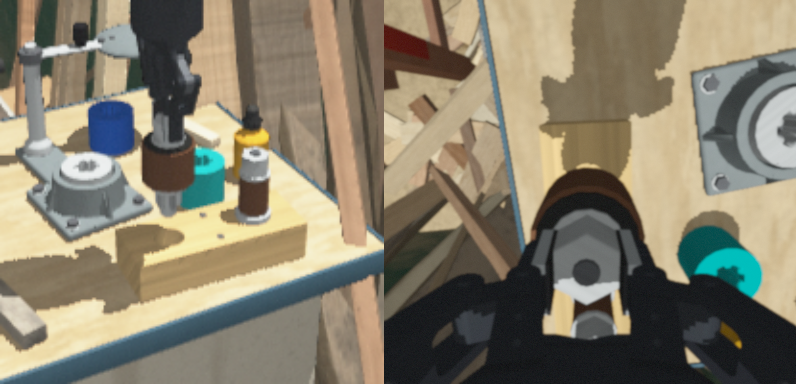

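The wide bobbin hangs straight in the gripper with its stem clear of the rack (scene crop, 168,205). The pads sit on the nut's flats, and the bolt hole shows at wrist pixel (253,272). The slim bobbin is untouched.

```bash
python3 - <<'E'
from h import *
np.set_printoptions(precision=1,suppress=True)
c=cam('wrist');s=telemetry.sense()
p=onz(c,(253,272),s['ee_pos'][2]+22.8);print('hole',p,'tcp',s['ee_pos'])
print('expect px',proj(c,np.array(s['ee_pos'])+[0,0,22.8]))
print([(round(r['p'],2),np.round(r['pixel'],1),onz(c,r['pixel'],s['ee_pos'][2]+10.8)) for r in viewer.place_of('bobbin_nut','wrist')])
S=np.array([465.5,21.2]);psi=95.7
robot.goto([*S,198],ori(np.radians(psi)))
to([*S,178],psi);s=st()   # origin z = tcp-63.2 -> nose at tcp-103
for nm in('scene','top'):
  c=cam(nm,nm+'5.png')
  for k,z in(('bobbin_nose',s['ee_pos'][2]-103.2),('wide_bobbin',s['ee_pos'][2]-63.2),('bobbin_nut',s['ee_pos'][2]+10.8),('spindle',60)):
    print(nm,k,[(round(r['p'],2),np.round(r['pixel'],1),onz(c,r['pixel'],z)) for r in viewer.place_of(k,nm)[:3]])
a=cv2.imread('pics/scene5.png')[150:270,160:280];b=cv2.imread('pics/top5.png')[180:300,200:320]
cv2.imwrite('pics/c5.png',np.hstack([cv2.resize(a,(400,400)),cv2.resize(b,(400,400))]))
E
```

```text
hole [ 496.1 -157.   206.6] tcp [ 494.6 -155.9  183.8]
expect px [255.2 268.6]
[(0.93, array([250.9, 258.1]), array([ 495.8, -157.9,  194.6]))]
t16.9 [466.2  22.2 179. ] q [-0.   0.3 -0.1  2.   0.   0.8  1.5] F [-0.5  0.2 -2.3] gap0.325 gf 108.7
scene bobbin_nose [(0.74, array([215.2, 211.4]), array([462.5,  16. ,  75.8]))]
scene wide_bobbin [(0.79, array([214.2, 198.3]), array([460. ,  11.2, 115.8])), (0.58, array([212.6, 168.3]), array([519.8, 170.7, 115.8]))]
scene bobbin_nut [(0.66, array([212.5, 169.9]), array([461.5,  16. , 189.8]))]
scene spindle [(0.93, array([212.1, 216. ]), array([456.5,  23.8,  60. ])), (0.8, array([227.8, 185.2]), array([557.9, 158.9,  60. ])), (0.6, array([274.1, 212.2]), array([602.9, -30.8,  60. ]))]
top bobbin_nose []
top wide_bobbin []
top bobbin_nut []
top spindle [(0.72, array([215.9, 207.1]), array([557.5, 149.3,  60. ])), (0.49, array([289. , 182.2]), array([614.7, -27.9,  60. ]))]
```

View pics/c5.png

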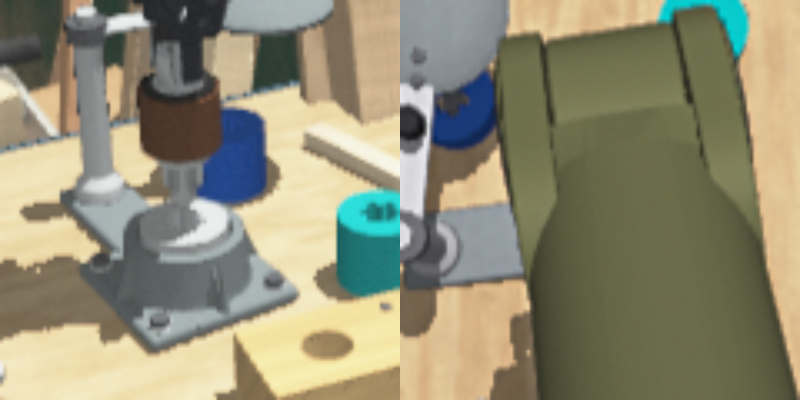

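The bobbin hangs upright just above the socket. The wrist camera sees its axis about (+1.3, -1.2) mm off the TCP, so I'll shift the target to cancel that, then lower it while watching the force.

```bash
cat >> h.py <<'E'
def down(x,y,z0,z1,psi,step=2,lim=12,v=40):
    z=z0
    while z>z1:
        z=max(z-step,z1)
        robot.move_linear([x,y,z],v=v,attitude=ori(np.radians(psi)))
        s=telemetry.sense()
        print('t%.1f'%s['clock'],'cmd',round(z,1),np.round(s['ee_pos'],1),np.round(s['ft_force'],1),np.round(s['moment'],2))
        if s['ft_force'][2]>lim: return False
    return True
E
python3 - <<'E'
from h import *
c=to([464.2,22.4,170],95.7);print(c)
down(c[0],c[1],c[2],c[2]-22,95.7,step=3)
st()
E
```

```text
[463.90316967  22.40597575 169.73036829]
t18.2 cmd 166.7 [463.6  22.4 166.5] [-0.4  0.3 -3.3] [ 0.   -0.01 -0.09]
t18.4 cmd 163.7 [463.8  22.4 163.5] [ 0.4 -0.3 -2.5] [0.05 0.03 0.03]
t18.7 cmd 160.7 [463.8  22.4 160.5] [-0.1 -0.2 -3.2] [-0.02  0.06  0.  ]
t18.9 cmd 157.7 [463.8  22.4 157.5] [ 0.6 -0.6 -3.3] [ 0.02  0.08 -0.03]
t19.2 cmd 154.7 [464.   22.3 154.6] [ 0.1 -0.1 -3.6] [-0.17 -0.04 -0.  ]
t19.4 cmd 151.7 [463.9  22.3 151.6] [-0.3 -0.2 -2.4] [-0.28 -0.19  0.03]
t19.7 cmd 148.7 [463.9  22.3 148.6] [ 0.6 -1.  -4.1] [-0.33 -0.24  0.04]
t19.9 cmd 147.7 [463.9  22.3 147.7] [-0.  -0.8 -3.3] [-0.31 -0.27 -0.03]
t19.9 [463.9  22.3 147.7] q [-0.04  0.36 -0.08  2.03  0.04  0.76  1.53] F [-0.  -0.8 -3.3] gap0.326 gf 108.7
```

```bash
python3 - <<'E'
from h import *
print(down(463.9,22.3,147.7,131.5,95.7,step=2,lim=14))
st()
E
```

```text
t20.2 cmd 145.7 [463.9  22.3 145.6] [ 0.5 -0.3 -3.7] [-0.29 -0.26 -0.05]
t20.4 cmd 143.7 [463.9  22.3 143.6] [ 1.4 -1.1 -3.8] [-0.3  -0.29 -0.05]
t20.7 cmd 141.7 [463.9  22.2 141.6] [ 1.8 -1.8 -2.8] [-0.42 -0.26  0.01]
t20.9 cmd 139.7 [463.9  22.2 139.6] [ 1.4 -1.5 -3.4] [-0.45 -0.41 -0.02]
t21.2 cmd 137.7 [463.9  22.3 137.6] [ 2.7 -2.  -4.4] [-0.52 -0.45 -0.05]
t21.4 cmd 135.7 [463.9  22.3 135.6] [ 1.2 -1.8 -5. ] [-0.57 -0.44  0.02]
t21.7 cmd 133.7 [463.9  22.2 133.6] [ 1.5 -1.5 -4.6] [-0.58 -0.51 -0.02]
t21.9 cmd 131.7 [463.9  22.3 131.6] [ 1.  -2.  -4.3] [-0.59 -0.54 -0.06]
t22.2 cmd 131.5 [463.9  22.3 131.5] [ 1.5 -2.4 -3.3] [-0.59 -0.5  -0.03]
True
t22.2 [463.9  22.3 131.5] q [-0.05  0.38 -0.08  2.05  0.04  0.71  1.52] F [ 1.5 -2.4 -3.3] gap0.325 gf 108.8
```

Splines have meshed. Now I'll push against the ejector until the seat stops it.

```bash
python3 - <<'E'
from h import *
print(down(464.2,21.9,131.5,118,95.7,step=1,lim=26))
robot.sleep(.5);st()
E
```

```text
t22.4 cmd 130.5 [464.3  22.1 130.8] [ 0.2 -1.   2.6] [-0.24  0.01 -0.02]
t22.7 cmd 129.5 [464.3  22.1 129.7] [ 0.4 -0.6  4.2] [-0.03  0.04 -0.01]
t22.9 cmd 128.5 [464.3  22.1 128.6] [ 0.4 -0.   4.4] [0.14 0.03 0.04]
t23.2 cmd 127.5 [464.3  22.1 127.6] [0.3 0.4 5.8] [ 0.15  0.07 -0.01]
t23.4 cmd 126.5 [464.4  22.1 126.6] [0.3 0.3 5.9] [0.17 0.11 0.02]
t23.7 cmd 125.5 [464.4  22.1 125.7] [-0.1  0.7  6.9] [0.13 0.18 0.02]
t23.9 cmd 124.5 [464.4  22.1 124.8] [-1.4  0.7  7.3] [0.17 0.21 0.02]
t24.2 cmd 123.5 [464.4  22.1 123.8] [-1.1  1.   8.4] [0.08 0.28 0.05]
t24.4 cmd 122.5 [464.6  22.2 123.2] [-1.4  0.5 12.6] [ 0.12  0.48 -0.  ]
t24.7 cmd 121.5 [464.7  22.2 123.1] [-3.6  0.6 24.1] [ 0.14  1.18 -0.05]
t24.9 cmd 120.5 [464.8  22.3 123. ] [-7.1  1.5 35.9] [-0.08  1.86 -0.09]
False
t25.4 [464.8  22.3 123. ] q [-0.05  0.39 -0.07  2.06  0.04  0.69  1.52] F [-8.1  1.5 35.3] gap0.330 gf 113.7
```

Hard stop at z 123.0, where home was predicted at 123.2, after 8 mm of spring travel. I'll ease the push to a moderate level and check with a picture.

```bash
python3 - <<'E'
from h import *
robot.move_linear([464.2,22,121.2],v=30,attitude=ori(np.radians(95.7)));robot.sleep(.5);st()
cam('scene','s6.png');a=cv2.imread('pics/s6.png')[140:290,150:350]
cv2.imwrite('pics/c6.png',cv2.resize(a,(800,600),interpolation=cv2.INTER_CUBIC))
E
```

```text
t26.2 [464.7  22.2 123.1] q [-0.05  0.39 -0.07  2.06  0.04  0.69  1.52] F [-5.4 -0.8 26.7] gap0.327 gf 112.7
```

View pics/c6.png

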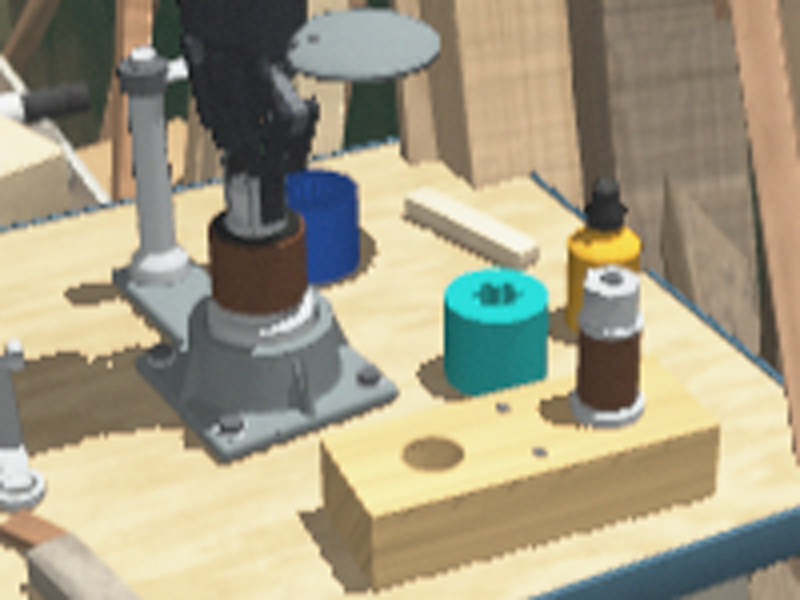

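The bobbin sits upright with its shoulder on the seat face (258,320). The guard is swung back (370,45), and the slim bobbin (608,345) and glue bottle (600,260) haven't moved. Handing in while still holding.

```bash
python3 -c "
from h import *
print(order.hand_in())"
```

```text
the job is handed in; nothing more can be done
None
```

The job is handed in at about 26 s: the guard is swung back clear, and the wide bobbin is meshed and held down fully home on the spindle (about 27 N, gripper still closed); the slim bobbin and glue bottle were not touched.

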